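# Close up the slide incubator

### The arm

A 6-joint arm with a two-finger parallel gripper is mounted at the origin on the work surface. World frame = base frame: x ahead of the robot, y to its left, z up, the work surface at z = 0. Lengths are in mm, angles in rad, forces in N, time in s.
With the tool pointing down it reaches from about 375 to 925 mm from the base axis. Payload 5.7 kg.
Tool frame: the origin (TCP) lies midway between the tips of the shut fingers; the grasp point (between the pads) lies env.hold_point_z behind it (env.hold_point_z is the distance from the TCP to the grasp point, in mm); z points along the fingers, y is the direction in which the jaws open and shut (so a half turn about z gives the same grasp; the last joint's range is limited). The gripper opens to 88 mm and grips with 3 to 60 N. Pads are 20 mm wide; open, the fingers measure 115 mm over their backs; the gripper's body (75 mm by 178 mm) begins 61 mm behind the grasp point.
Start: joints at [1.188, 0.359, 1.51, -0, 1.272, -0.115], TCP at [158.76, 578.582, 222.623] pointing down, gripper open.
Joint ranges: [-2.97, 2.97], [-1.01, 2.36], [0.21, 2.38], [-0.96, 4.11], [0.2, 2.71], [-2.98, 2.98]. Speed limits (rad/s): [2.39, 2.39, 3.14, 3.14, 3.14, 3.14].

### API

Orientations are given as a rotation vector (axis times angle).
In Python, from cell import env, vision, boxes_of gives the robot as it stands.
- The arm moves only by the tool move_arm, never from a script. Its argument "increments" is a list that holds one entry, the list of rows, each a list of 7 numbers: the closure, from 0 (fully open) to 1 (shut), then the shift along the tool's x, y, z in units of 30 mm (1.0 is 30 mm), then the turn, a rotation vector about the tool's x, y, z in rad. A call has 1 to 10 rows; each row is the pose to reach, as a shift and turn from the pose measured when the call began, along the tool's axes at that moment; what a row does not reach only later rows make up. A row lasts 1/10 s, in which the tool goes at most 50 mm and 8.59 degrees, less where a joint would pass 70% of its speed; a pose out of reach is approached as far as the arm can. A call with a gripper value outside its range is refused whole. The fingers move at their own pace and stop on an object; "force" is the grip in N (left out, the last holds). Time passes only in rows, so rows that repeat a pose let the fingers close. It gives the time, the measured TCP pose, the force and the opening at its end, in the units of the state.
- env.state(): the state, without advancing time (a new reading comes with each control period).
- vision.capture(name): name is "scene" or "top"; returns the picture (420x560x3 uint8, blue, green, red); there is no depth.
- vision.camera_model(name): a dict with "K" (3x3 intrinsics, pixels), "R" (3x3) and "t" (3): a world point X has camera coordinates R X + t. Camera axes: x right, y down, z forward; pixel columns grow to the right and rows downward; lengths in mm; the calibration is good to about 2 mm. A picture is of the moment at which its call begins. camera_model takes no time and is no camera call.
- env.sign_off(): hands the job in, once; it reports no verdict.
Trained networks look in the newest picture that a camera, given by its name, has taken for a name from the list of things; names that differ only in an ending like _2 or _b are one class to them, and where a whole thing is asked for, a point or a joint stands for the part that bears it (a point fixed in the world has none). Each returns a list of dicts, best first, with "conf" (0 to 1); they miss things now and then, are a little off and sometimes report something else, mostly with a low value. They report only what shows in the picture. A call takes as long as a camera call.
- boxes_of(target, camera): "position" ([x, y, z] in mm, in the coordinates of the camera as it stood for that picture, good to about 4 mm: the middle of the surface that is visible of it).
The state is a dict: "clock": time; "q": joint angles; "qd": joint speeds; "joint_torque": joint torques, N m; "position": TCP position; "orientation": TCP orientation; "force": force on the tool from outside, world axes, zero at the start; "moment": the same for the moment, N m; "opening": finger opening in mm.
Only numpy, scipy, OpenCV 4.12 (cv2) and the standard library are available. Lean on these libraries where they do the work, as an engineer would, in place of code of your own. Each camera call takes 0.05 s, during which the arm holds its last target.

### The job

The open drawer of the slide incubator holds a white chamber already loaded with two glass flow cells. Put the lid that fits the chamber (the large rectangular one, not the small rectangular or the round one) on it so that it lies flat on the rim all round, let go of it, then push the drawer fully shut with the lid still in place.

Things in the scene. Friction and masses are not known exactly. Their poses are not given: they have to be found in the camera images.
- lid_grip (a point): Centre of the bar handle (55 along x, 14 thick, 32 high; mm) of the lid that fits: loose, white, 120 g, on the worktop right (-y) of the incubator near a smaller and a round white lid. Plate 100 (x) x 124 (y) x 6; plug beneath 56 x 80, 8 deep: 10 mm play each side, either way round. Point: 16 above plate, 30 above worktop, 22 above chamber_top once on. z up.
- chamber_top (a point): Middle of the open mouth, at rim height (40 mm above the worktop), of the white chamber fixed in the drawer. Outside 84 (x) x 108 (y) x 28 mm high, walls 4. z up, x points into the incubator (the way the drawer shuts), y along its front. The incubator is a grey box 250 wide, 220 deep, 115 mm high. The chamber with its lid on enters with 10 mm to spare above.
- drawer_front (a point): Centre of the outer face of the drawer's front, an upright plain aluminium panel 190 wide, 12 thick, 80 mm high; this point is 50 mm above the worktop, its top edge at 90. Same axes as chamber_top, which lies 78 mm along +x and 10 mm lower. Push here or nearby, along +x, to shut the drawer.
- drawer (a joint): How far the drawer is out, in m: 0 fully shut against a hard stop, 0.14 to 0.165 at the start, 0.17 at most. It slides level along x of chamber_top, stays where it is left, and takes about 3 N to push.

How it is judged:
By the outcome, as a careful person would: the job done as asked, in the order asked, and still so for the second after the job is handed in, with the robot touching nothing.
It also fails if it takes over 50 s, if anything falls off the work surface, if the arm or the gripper's body presses on something with over 40 N, if the wrist force passes 120 N, or if a joint passes its speed limit or range.

## Working session

There is one attempt and no reset: what is moved stays moved. The work goes in short steps, Python scripts to look and compute and a tool call to move; the robot and the scene stay as the last step left them, time stands still between calls to the robot, and variables do not carry over. Pictures are saved under pics/ and viewed, and the job is handed in when it is done.

Besides the shell and the picture viewer there is one more tool, called after ">>>" as a command line: name --argument value ..., lists and objects as JSON in quotes. move_arm: Moves the arm, as the interface text tells. Its arguments: {"type":"object","properties":{"increments":{"type":"array","items":{"type":"array","items":{"type":"array","items":{"type":"number"}}}},"force":{"type":"number"}},"required":["increments"]}

```bash
ls; mkdir -p pics
python3 - <<'E'
from cell import env, vision, boxes_of
import cv2, numpy as np
print(env.state(), env.hold_point_z)
for c in ["scene","top"]:
    im=vision.capture(c); cv2.imwrite(f"pics/{c}0.png",im)
    m=vision.camera_model(c); R=np.array(m["R"]);t=np.array(m["t"])
    print(c,np.array(m["K"]).tolist(),"cam pos",-R.T@t)
    for n in ["lid_grip","chamber_top","drawer_front","drawer"]:
        for b in boxes_of(n,c)[:3]:
            print(n,b["conf"],R.T@(np.array(b["position"])-t))
E
```

```text
pics
{'clock': 0.0, 'q': array([ 1.18786614e+00,  3.59481985e-01,  1.51140955e+00, -2.00589876e-05,
        1.27249270e+00, -1.15048420e-01]), 'qd': array([ 0.00025874,  0.00205618, -0.00085963, -0.00033008,  0.00108357,
       -0.00033607]), 'joint_torque': array([ 8.71443772e-04, -5.15353525e+01, -2.70729858e+01,  6.74238615e-02,
        3.48140812e-02, -1.23946083e-04]), 'position': array([158.54331761, 577.97156671, 221.83200196]), 'orientation': array([-4.19464813e-01, -3.11303536e+00,  2.73448658e-03]), 'force': array([-0.40027561,  1.14908072,  0.2917478 ]), 'moment': array([ 0.00064599, -0.01356093,  0.03363357]), 'opening': 87.81108072973029} 18.700000000000003
scene [[488.4347410914867, 0.0, 278.4339357188397], [0.0, 488.4347410914867, 209.331858533083], [0.0, 0.0, 1.0]] cam pos [1056.18052367  307.97509086  870.13383261]
lid_grip 0.69 [ 549.90203344 -365.84464555   14.03220712]
chamber_top 0.83 [511.38281062 110.11130032  20.57644653]
drawer_front 0.6 [510.30503971 111.48599131  24.26407918]
drawer 0.89 [510.48547754 109.85935388  25.9645182 ]
top [[527.2975997769183, 0.0, 289.17182830495454], [0.0, 527.2975997769183, 216.96815031256472], [0.0, 0.0, 1.0]] cam pos [ 412.5174578  -117.06483837  998.07334848]
lid_grip 0.85 [ 543.43531967 -374.78033106   13.56035808]
chamber_top 0.86 [549.39850879 105.94359676  15.72959717]
drawer_front 0.89 [549.05986923 106.23958926  15.86268244]
drawer_front 0.32 [ 541.59473204 -378.20870081   11.84323315]
drawer 0.75 [544.194145   108.08109303  17.49473377]
```

View pics/scene0.png

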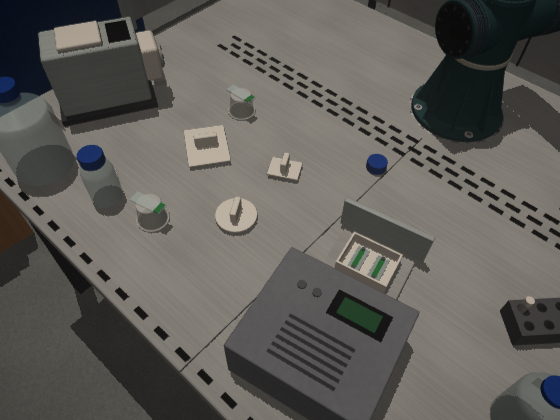

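View pics/top0.png

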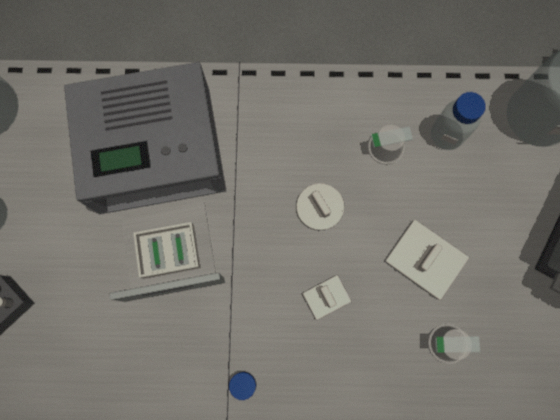

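```bash
python3 - <<'E'
import cv2
im=cv2.imread("pics/top0.png")
a=cv2.resize(im[200:310,95:235],None,fx=5.5,fy=5.4,interpolation=cv2.INTER_CUBIC); cv2.imwrite("pics/ch.png",a)
a=cv2.resize(im[210:310,375:480],None,fx=6,fy=6,interpolation=cv2.INTER_CUBIC); cv2.imwrite("pics/lid.png",a)
E
cat > h.py <<'E'
import numpy as np,cv2
from cell import env,vision
def plane(c,uv,z):
    m=vision.camera_model(c);K,R,t=[np.array(m[k],float) for k in("K","R","t")]
    d=np.linalg.solve(K,np.r_[np.array(uv,float),1]);d=R.T@d;C=-R.T@t
    return C+d*(z-C[2])/d[2]
def pix(c,X):
    m=vision.camera_model(c);K,R,t=[np.array(m[k],float) for k in("K","R","t")]
    p=K@(R@np.array(X,float)+t);return p[:2]/p[2]
E
python3 - <<'E'
from h import *
im=cv2.imread("pics/top0.png");g=cv2.cvtColor(im,cv2.COLOR_BGR2GRAY)
for nm,(x0,y0,x1,y1),z in [("lid",(375,210,480,310),14),("ch",(125,215,210,280),40)]:
  for th in (150,165,180):
    m=np.zeros_like(g);m[y0:y1,x0:x1]=(g[y0:y1,x0:x1]>th)*255
    cs,_=cv2.findContours(m,cv2.RETR_EXTERNAL,cv2.CHAIN_APPROX_NONE)
    c=max(cs,key=cv2.contourArea)
    P=np.array([plane("top",p[0],z)[:2] for p in c],np.float32)
    print(nm,th,cv2.minAreaRect(c),cv2.minAreaRect(P))
E
```

```text
lid 150 ((427.3627624511719, 259.1316223144531), (66.5268325805664, 50.76524353027344), 34.875328063964844) ((543.5071411132812, -376.99786376953125), (121.43832397460938, 97.64749908447266), 54.42609405517578)
lid 165 ((427.248291015625, 259.07379150390625), (65.37470245361328, 49.3177604675293), 34.99201965332031) ((543.5928344726562, -376.7398376464844), (118.91409301757812, 95.05976104736328), 54.528404235839844)Traceback (most recent call last):
  File "<stdin>", line 7, in <module>
ValueError: max() iterable argument is empty
```

View pics/ch.png

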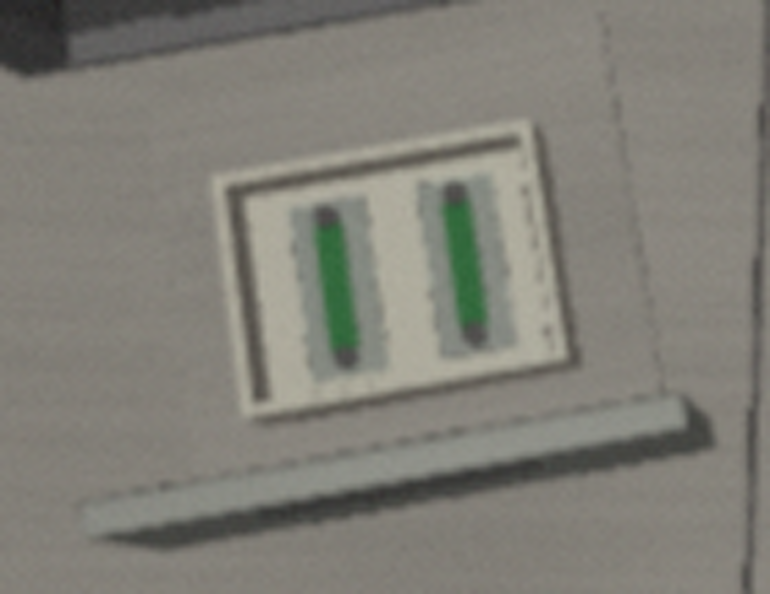

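View pics/lid.png

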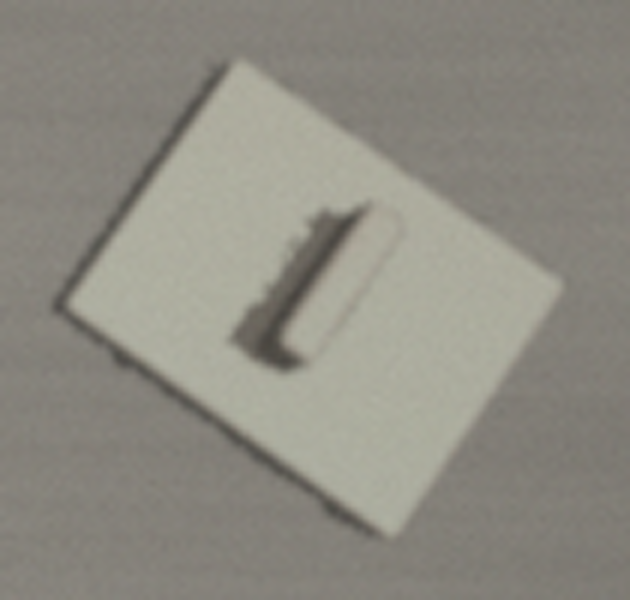

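Run:
```python
from h import *
def rep(n,P):
    P=np.array(P)[:,:2]; print(n,P.round(1).tolist(),"c",P.mean(0).round(1))
    d=np.roll(P,-1,0)-P; print("  len",np.hypot(*d.T).round(1),"ang",np.degrees(np.arctan2(d[:,1],d[:,0])).round(1))
# pixel-centre convention of resize: u=(x+.5)/s-.5+off
L=[plane("top",((x+.5)/6-.5+375,(y+.5)/6-.5+210),14) for x,y in [(238,58),(565,285),(393,540),(60,307)]]
rep("lid",L)
f=lambda x,y:((x+.5)/5.5-.5+95,(y+.5)/5.4-.5+200)
rep("ch",[plane("top",f(*p),40) for p in [(212,178),(531,122),(570,358),(248,414)]])
rep("panel",[plane("top",f(*p),90) for p in [(82,500),(685,395),(688,428),(88,538)]])
g=lambda x,y:((x+.5)/6-.5+375,(y+.5)/6-.5+210)
rep("bar",[plane("top",g(*p),46) for p in [(370,203),(404,222),(312,364),(282,338)]])
```

```text
lid [[618.7, -355.4], [547.4, -455.2], [467.7, -397.7], [538.4, -296.9]] c [ 543.  -376.3]
  len [122.6  98.3 123.2  99.3] ang [-125.5  144.2   54.9  -36.1]
ch [[581.2, 170.4], [602.1, 64.6], [521.2, 47.5], [501.0, 152.6]] c [551.4 108.8]
  len [107.9  82.7 107.1  82.2] ang [ -78.8 -168.1  100.9   12.5]
panel [[468.6, 188.1], [504.2, 2.4], [493.7, 1.0], [456.7, 185.3]] c [480.8  94.2]
  len [189.1  10.6 187.9  12.2] ang [ -79.1 -172.6  101.4   13.5]
bar [[567.4, -386.2], [561.7, -396.3], [518.1, -366.6], [525.8, -357.8]] c [ 543.2 -376.7]
  len [11.6 52.8 11.7 50.4] ang [-119.5  145.7   48.5  -34.3]
```

```bash
cat >> h.py <<'E'
from scipy.spatial.transform import Rotation as Ro
def rel(p,phi,s=None):
    s=s or env.state(); R0=Ro.from_rotvec(s["orientation"])
    a=np.radians(phi);y=np.array([np.cos(a),np.sin(a),0]);z=np.array([0,0,-1.]);x=np.cross(y,z)
    T=Ro.from_matrix(np.c_[x,y,z])
    d=R0.inv().apply(np.array(p,float)-s["position"])/30
    return d.round(3).tolist()+(R0.inv()*T).as_rotvec().round(4).tolist()
def now():
    s=env.state();m=Ro.from_rotvec(s["orientation"]).as_matrix()
    print("t",round(s["clock"],2),"p",s["position"].round(1),"phi",np.degrees(np.arctan2(m[1,1],m[0,1])).round(2),"tilt",m[:,2].round(3),"F",s["force"].round(1),"op",round(s["opening"],1),"q",s["q"].round(2));return s
E
python3 -c "
from h import *
now();print(rel((560,110,222),101))"
```

```text
t 0.5 p [158.8 578.5 222.6] phi 74.65 tilt [-0. -0. -1.] F [-0.4  0.1  0.2] op 87.8 q [ 1.19  0.36  1.51 -0.    1.27 -0.12]
[-17.031, -11.522, 0.022, -0.0002, -0.0, -0.4598]
```

>>> move_arm --increments '[[[0, -1.7, -1.15, 0, 0, 0, -0.05], [0, -3.4, -2.3, 0, 0, 0, -0.1], [0, -5.1, -3.45, 0, 0, 0, -0.15], [0, -6.8, -4.6, 0, 0, 0, -0.2], [0, -8.5, -5.75, 0, 0, 0, -0.25], [0, -10.2, -6.9, 0, 0, 0, -0.3], [0, -11.9, -8.05, 0, 0, 0, -0.35], [0, -13.6, -9.2, 0, 0, 0, -0.4], [0, -15.3, -10.4, 0, 0, 0, -0.45], [0, -17, -11.5, 0, 0, 0, -0.46]]]'

```text
clock: 1.5
position: [484.9, 196.8, 223.0]
orientation: [-0.304, 3.126, 0.0]
force: [1.2, 1.0, -0.9]
opening: 87.5
```

```bash
python3 -c "
from h import *
now();print(rel((543.1,-376.5,180),54.5))"
```

```text
t 1.5 p [484.9 196.8 223. ] phi 101.09 tilt [ 0.001  0.    -1.   ] F [ 1.2  1.  -0.9] op 87.5 q [ 0.25  0.25  1.67 -0.    1.22 -1.51]
[1.775, -19.127, 1.431, 0.0003, 0.0006, 0.8132]
```

>>> move_arm --increments '[[[0, 0.18, -1.7, 0, 0, 0, 0.07], [0, 0.36, -3.3, 0.1, 0, 0, 0.14], [0, 0.5, -5, 0.2, 0, 0, 0.22], [0, 0.6, -6.6, 0.4, 0, 0, 0.3], [0, 0.8, -8.3, 0.5, 0, 0, 0.37], [0, 0.9, -10, 0.7, 0, 0, 0.44], [0, 1.1, -11.6, 0.8, 0, 0, 0.51], [0, 1.2, -13.3, 1, 0, 0, 0.58], [0, 1.4, -15, 1.1, 0, 0, 0.65], [0, 1.5, -16.6, 1.2, 0, 0, 0.72]]]'

```text
clock: 2.5
position: [535.8, -299.0, 187.0]
orientation: [0.822, 3.031, 0.001]
force: [0.4, 0.4, 1.0]
opening: 87.9
```

```bash
python3 -c "
from h import *
now();print(rel((543.1,-376.5,120),54.5))"
```

```text
t 2.5 p [ 535.8 -299.   187. ] phi 59.65 tilt [ 0.001  0.    -1.   ] F [0.4 0.4 1. ] op 87.9 q [-0.62  0.41  1.52  0.    1.21 -1.66]
[-1.513, -2.107, 2.234, 0.0006, 0.0004, 0.0899]
```

>>> move_arm --increments '[[[0, -0.75, -1.05, 1.1, 0, 0, 0.05], [0, -1.51, -2.11, 2.23, 0, 0, 0.09], [0, -1.51, -2.11, 2.23, 0, 0, 0.09], [0, -1.51, -2.11, 2.23, 0, 0, 0.09], [0, -1.51, -2.11, 2.23, 0, 0, 0.09]]]'

```text
clock: 3.0
position: [543.3, -375.6, 120.9]
orientation: [0.956, 2.992, 0.001]
force: [-0.7, -0.4, -0.3]
opening: 87.4
```

```bash
python3 -c "
from h import *
now();print(rel((543.1,-376.5,18),54.5))
for c in ('top','scene'): cv2.imwrite('pics/'+c+'1.png',vision.capture(c))
im=cv2.imread('pics/scene1.png');cv2.imwrite('pics/s1c.png',cv2.resize(im[90:220,130:310],None,fx=4.4,fy=4.4))
"
```

```text
t 3.0 p [ 543.3 -375.6  120.9] phi 54.54 tilt [ 0.001  0.001 -1.   ] F [-0.7 -0.4 -0.3] op 87.4 q [-0.71  0.54  1.48  0.    1.12 -1.66]
[-0.011, -0.031, 3.43, 0.0011, 0.0006, 0.0007]
```

View pics/s1c.png

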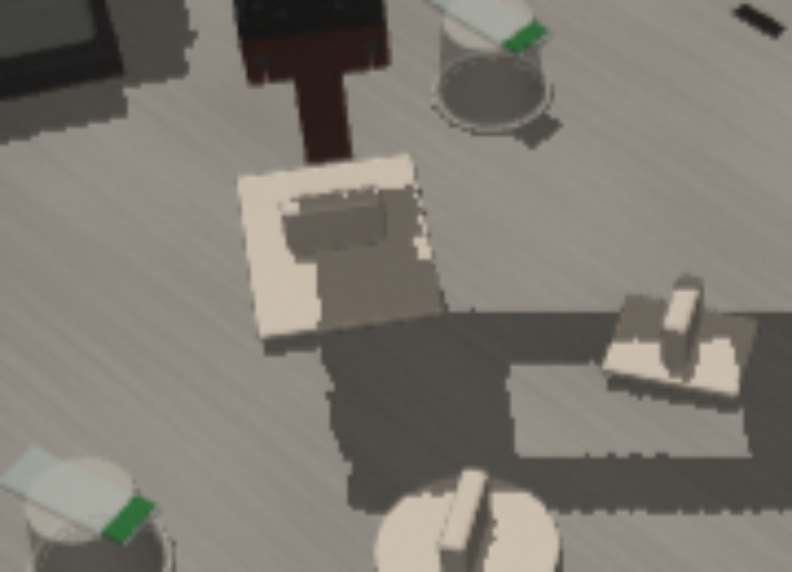

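The scene crop shows the gripper above and behind the lid's bar (crop 335,225), with the jaws open across it, clear of the flasks. I'll descend.

>>> move_arm --increments '[[[0, 0, 0, 1, 0, 0, 0], [0, 0, -0.03, 2, 0, 0, 0], [0, 0, -0.03, 2.6, 0, 0, 0], [0, 0, -0.03, 3.0, 0, 0, 0], [0, 0, -0.03, 3.2, 0, 0, 0], [0, 0, -0.03, 3.35, 0, 0, 0], [0, 0, -0.03, 3.4, 0, 0, 0], [0, 0, -0.03, 3.4, 0, 0, 0]]]'

```text
clock: 3.9
position: [543.9, -376.5, 20.4]
orientation: [0.954, 2.99, -0.001]
force: [0.1, 0.3, -0.1]
opening: 87.8
```

```bash
python3 -c "
from h import *
now()"
```

```text
t 3.9 p [ 543.9 -376.5   20.4] phi 54.59 tilt [ 0.003 -0.001 -1.   ] F [ 0.1  0.3 -0.1] op 87.8 q [-0.71  0.66  1.55  0.    0.93 -1.66]
```

>>> move_arm --increments '[[[0.5, 0, 0, 0.06, 0, 0, 0], [1, 0, 0, 0.06, 0, 0, 0], [1, 0, 0, 0.06, 0, 0, 0], [1, 0, 0, 0.06, 0, 0, 0], [1, 0, 0, 0.06, 0, 0, 0], [1, 0, 0, 0.06, 0, 0, 0], [1, 0, 0, 0.06, 0, 0, 0], [1, 0, 0, 0.06, 0, 0, 0], [1, 0, 0, 0.06, 0, 0, 0], [1, 0, 0, 0.06, 0, 0, 0]]]' --force 35

```text
clock: 4.9
position: [543.9, -376.6, 18.6]
orientation: [0.954, 2.99, -0.001]
force: [0.7, 0.1, 0.1]
opening: 13.8
```

```bash
python3 -c "
from h import *
now()"
```

```text
t 4.9 p [ 543.9 -376.6   18.6] phi 54.6 tilt [ 0.003 -0.001 -1.   ] F [0.7 0.1 0.1] op 13.8 q [-0.71  0.66  1.55  0.    0.93 -1.66]
```

>>> move_arm --increments '[[[1, 0, 0, -0.3, 0, 0, 0], [1, 0, 0, -1, 0, 0, 0], [1, 0, 0, -2, 0, 0, 0], [1, 0, 0, -3, 0, 0, 0], [1, 0, 0, -4, 0, 0, 0], [1, 0, 0, -4.5, 0, 0, 0], [1, 0, 0, -4.5, 0, 0, 0], [1, 0, 0, -4.5, 0, 0, 0]]]'

```text
clock: 5.7
position: [543.0, -376.0, 152.9]
orientation: [0.955, 2.99, -0.0]
force: [-0.3, -0.2, -1.7]
opening: 13.7
```

```bash
python3 -c "
from h import *
now();print(rel((551.4,108.8,150),101.3))
for c in ('top','scene'): cv2.imwrite('pics/'+c+'2.png',vision.capture(c))
im=cv2.imread('pics/scene2.png');cv2.imwrite('pics/s2c.png',cv2.resize(im[50:220,130:310],None,fx=3.4,fy=3.4))
"
```

```text
t 5.7 p [ 543.  -376.   152.9] phi 54.59 tilt [ 0.002 -0.001 -1.   ] F [-0.3 -0.2 -1.7] op 13.7 q [-0.71  0.51  1.45  0.    1.18 -1.66]
[9.135, 13.334, 0.082, -0.0004, 0.0025, -0.8152]
```

View pics/s2c.png

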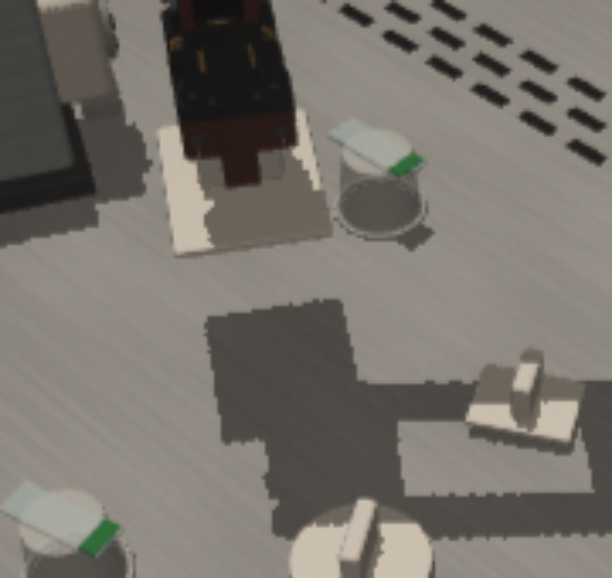

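The lid is off the worktop, level, with its bar between the jaws (crop 240,165). Next I'll carry it to above the chamber.

>>> move_arm --increments '[[[1, 0.4, 0.6, 0, 0, 0, -0.04], [1, 1.2, 1.8, 0, 0, 0, -0.11], [1, 2.1, 3.1, 0, 0, 0, -0.19], [1, 3, 4.4, 0, 0, 0, -0.27], [1, 3.9, 5.7, 0, 0, 0, -0.35], [1, 4.8, 7, 0, 0, 0, -0.43], [1, 5.7, 8.3, 0, 0, 0, -0.51], [1, 6.6, 9.6, 0, 0, 0, -0.59], [1, 7.5, 10.9, 0, 0, 0, -0.67], [1, 8.2, 11.9, 0, 0, 0, -0.74]]]'

```text
clock: 6.8
position: [547.2, 60.7, 150.4]
orientation: [0.198, -3.133, -0.002]
force: [0.3, -0.3, -1.2]
opening: 13.7
```

```bash
python3 -c "
from h import *
now();print(rel((551.4,108.8,150),101.3))
"
```

```text
t 6.8 p [547.2  60.7 150.4] phi 97.22 tilt [-0.002  0.001 -1.   ] F [ 0.3 -0.3 -1.2] op 13.7 q [-0.02  0.37  1.7   0.    1.08 -1.71]
[-0.34, 1.574, 0.016, 0.0017, -0.0022, -0.0712]
```

>>> move_arm --increments '[[[1, -0.17, 0.8, 0, 0, 0, -0.04], [1, -0.34, 1.57, 0, 0, 0, -0.07], [1, -0.34, 1.57, 0.8, 0, 0, -0.07], [1, -0.34, 1.57, 1.2, 0, 0, -0.07], [1, -0.34, 1.57, 1.2, 0, 0, -0.07], [1, -0.34, 1.57, 1.2, 0, 0, -0.07], [1, -0.34, 1.57, 1.2, 0, 0, -0.07]]]'

```text
clock: 7.5
position: [551.8, 108.2, 114.8]
orientation: [0.306, -3.125, -0.002]
force: [0.9, 0.5, -1.4]
opening: 13.8
```

```bash
python3 -c "
from h import *
now();print(rel((551.4,108.8,65),101.3))
for c in ('top','scene'): cv2.imwrite('pics/'+c+'3.png',vision.capture(c))
a=cv2.imread('pics/scene3.png')[130:330,270:470];b=cv2.imread('pics/top3.png')[170:330,90:250]
cv2.imwrite('pics/s3c.png',np.hstack([cv2.resize(a,(400,400)),cv2.resize(b,(400,400))]))
"
```

```text
t 7.5 p [551.8 108.2 114.8] phi 101.18 tilt [-0.002  0.001 -1.   ] F [ 0.9  0.5 -1.4] op 13.8 q [ 0.07  0.43  1.71  0.    1.01 -1.7 ]
[0.005, 0.021, 1.661, 0.0016, -0.0017, -0.0021]
```

View pics/s3c.png

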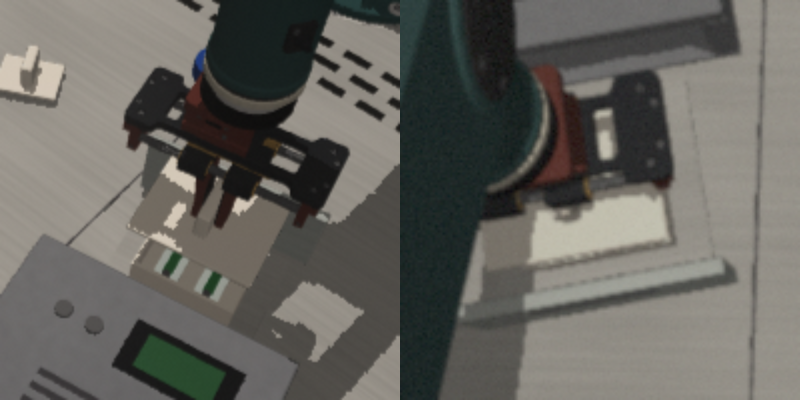

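Run:
```python
from h import *
a=np.radians(11.3);X=np.array([np.cos(a),np.sin(a)]);Y=np.array([-X[1],X[0]])
c=np.array([551.8,108.2])
out=[]
for cam,(y0,y1,x0,x1) in (("scene",(200,300,310,430)),("top",(200,320,100,240))):
    im=cv2.imread(f"pics/{cam}3.png")[y0:y1,x0:x1];s=4 if cam=="scene" else 3.2
    im=cv2.resize(im,None,fx=s,fy=s)
    for z,col,cc,w,h in ((110.2,(0,0,255),c,50,62),(40,(255,0,0),np.array([551.4,108.8]),42,54)):
        P=[((pix(cam,np.r_[cc+i*w*X+j*h*Y,z])-[x0,y0]+.5)*s-.5) for i,j in((1,1),(1,-1),(-1,-1),(-1,1))]
        cv2.polylines(im,[np.round(P).astype(int)],True,col,1)
    out.append(im)
cv2.imwrite("pics/o1.png",out[0]);cv2.imwrite("pics/o2.png",out[1])
```

```text
(no output)
```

View pics/o1.png

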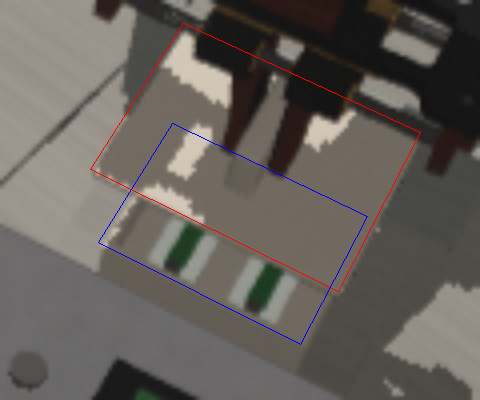

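View pics/o2.png

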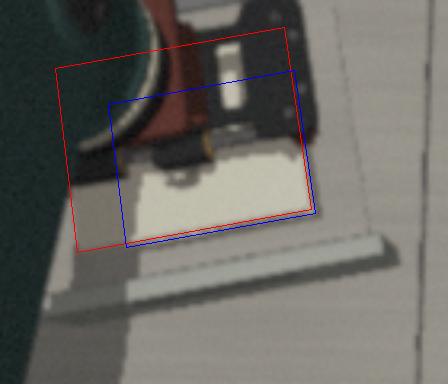

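The predicted lid outline matches both views to about 1 mm, and the lid is centred over the chamber. Now I'll lower it, slowing near the rim, where seating should come at TCP z about 50.5.

>>> move_arm --increments '[[[1, 0, 0.02, 0.5, 0, 0, 0], [1, 0, 0.02, 1, 0, 0, 0], [1, 0, 0.02, 1.3, 0, 0, 0], [1, 0, 0.02, 1.5, 0, 0, 0], [1, 0, 0.02, 1.65, 0, 0, 0], [1, 0, 0.02, 1.8, 0, 0, 0], [1, 0, 0.02, 1.9, 0, 0, 0], [1, 0, 0.02, 2, 0, 0, 0], [1, 0, 0.02, 2, 0, 0, 0], [1, 0, 0.02, 2, 0, 0, 0]]]'

```text
clock: 8.6
position: [551.9, 108.9, 55.2]
orientation: [0.306, -3.126, -0.002]
force: [-0.1, 0.1, -1.5]
opening: 14.0
```

```bash
python3 -c "
from h import *
now();print(rel((551.4,108.8,50.6),101.3))
"
```

```text
t 8.6 p [551.9 108.9  55.2] phi 101.19 tilt [-0.001  0.001 -1.   ] F [-0.1  0.1 -1.5] op 14.0 q [ 0.07  0.51  1.76  0.    0.88 -1.7 ]
[0.016, -0.002, 0.155, 0.0015, -0.0008, -0.0019]
```

>>> move_arm --increments '[[[1, 0, 0, 0.05, 0, 0, 0], [1, 0, 0, 0.08, 0, 0, 0], [1, 0, 0, 0.11, 0, 0, 0], [1, 0, 0, 0.14, 0, 0, 0], [1, 0, 0, 0.16, 0, 0, 0], [1, 0, 0, 0.17, 0, 0, 0], [1, 0, 0, 0.17, 0, 0, 0]]]'

```text
clock: 9.3
position: [551.8, 109.0, 50.6]
orientation: [0.306, -3.126, -0.002]
force: [-2.0, 0.7, 4.6]
opening: 14.0
```

```bash
python3 -c "
from h import *
now()
"
```

```text
t 9.3 p [551.8 109.   50.6] phi 101.19 tilt [-0.001  0.001 -1.   ] F [-2.   0.7  4.6] op 14.0 q [ 0.07  0.51  1.76  0.    0.87 -1.7 ]
```

Contact came at the expected height with 4.6 N. Releasing and then rising.

>>> move_arm --increments '[[[0.7, 0, 0, 0, 0, 0, 0], [0.5, 0, 0, 0, 0, 0, 0], [0.5, 0, 0, 0, 0, 0, 0], [0.5, 0, 0, 0, 0, 0, 0], [0.5, 0, 0, -0.3, 0, 0, 0], [0.5, 0, 0, -1, 0, 0, 0], [0.5, 0, 0, -2, 0, 0, 0], [0.5, 0, 0, -3, 0, 0, 0], [0.5, 0, 0, -3.5, 0, 0, 0], [0.5, 0, 0, -3.5, 0, 0, 0]]]'

```text
clock: 10.3
position: [554.0, 109.0, 158.6]
orientation: [-0.306, 3.122, 0.002]
force: [0.4, 0.1, -0.8]
opening: 44.0
```

```bash
python3 -c "
from h import *
now()
a=np.radians(11.3);x=np.array([np.cos(a),np.sin(a),0]);f=np.array([475,93.4,0])
p=f-90*x;print(p,rel(p+[0,0,150],101.3))
for c in ('top','scene'): cv2.imwrite('pics/'+c+'4.png',vision.capture(c))
im=cv2.imread('pics/scene4.png');cv2.imwrite('pics/s4c.png',cv2.resize(im[180:320,300:460],None,fx=4,fy=4))
"
```

```text
t 10.3 p [554.  109.  158.6] phi 101.19 tilt [ 0.005  0.002 -1.   ] F [ 0.4  0.1 -0.8] op 44.0 q [ 0.07  0.37  1.67  0.    1.1  -1.7 ]
[386.74468073  75.76484702   0.        ] [5.684, -0.005, 0.26, 0.0008, 0.0049, -0.0019]
```

View pics/s4c.png

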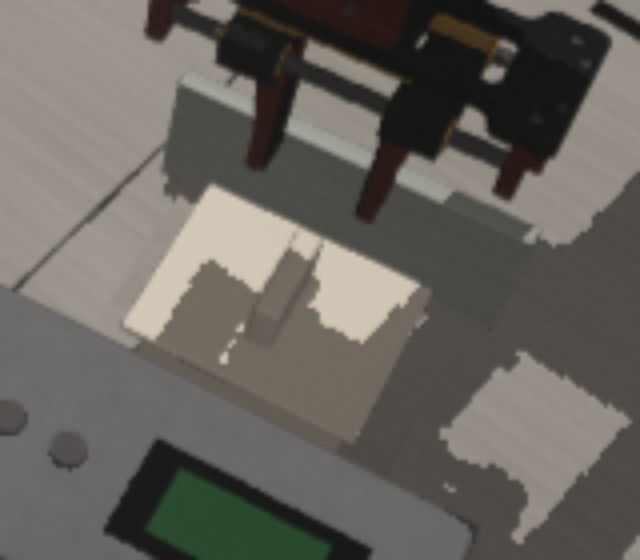

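The scene crop shows the lid flat and square on the chamber (crop corners about 208,185; 430,290; 355,440; 125,325), with the jaws free. Next I'll move back to in front of the drawer panel with the fingers shut.

```bash
python3 -c "
from h import *
now()
a=np.radians(11.3);x=np.array([np.cos(a),np.sin(a),0]);f=np.array([475,93.4,0])
p=f-45*x;print(p,rel(p+[0,0,155],101.3))"
```

```text
t 10.4 p [551.8 108.8 155.7] phi 101.19 tilt [-0.     0.001 -1.   ] F [-1.1 -1.1 -0.3] op 43.6 q [ 0.07  0.38  1.67  0.    1.1  -1.7 ]
[430.87234037  84.58242351   0.        ] [4.113, -0.01, 0.025, 0.0014, -0.0002, -0.0018]
```

>>> move_arm --increments '[[[1, 1, 0, 0, 0, 0, 0], [1, 2.2, 0, 0, 0, 0, 0], [1, 3.4, 0, 0, 0, 0, 0], [1, 4.11, 0, 0, 0, 0, 0], [1, 4.11, 0, 0, 0, 0, 0], [1, 4.11, 0, 0.8, 0, 0, 0], [1, 4.11, 0, 2, 0, 0, 0], [1, 4.11, 0, 3.2, 0, 0, 0], [1, 4.11, 0, 3.8, 0, 0, 0], [1, 4.11, 0, 3.8, 0, 0, 0]]]'

```text
clock: 11.4
position: [429.5, 85.0, 39.0]
orientation: [0.306, -3.121, -0.003]
force: [0.0, -0.1, 0.7]
opening: 0.3
```

```bash
python3 -c "
from h import *
now()
for c in ('top','scene'): cv2.imwrite('pics/'+c+'5.png',vision.capture(c))
a=cv2.imread('pics/scene5.png')[130:330,270:470];b=cv2.imread('pics/top5.png')[170:330,90:250]
cv2.imwrite('pics/s5c.png',np.hstack([cv2.resize(a,(400,400)),cv2.resize(b,(400,400))]))
"
```

```text
t 11.4 p [429.5  85.   39. ] phi 101.18 tilt [-0.006  0.001 -1.   ] F [ 0.  -0.1  0.7] op 0.3 q [ 0.04  0.41  2.04  0.    0.7  -1.73]
```

View pics/s5c.png

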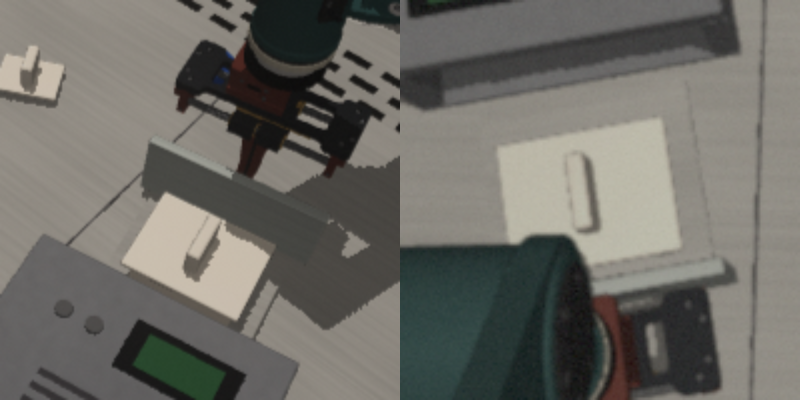

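The lid is on square in both views and the shut fingers stand just in front of the panel centre. Starting the push.

>>> move_arm --increments '[[[1, -0.4, 0, 0, 0, 0, 0], [1, -0.7, 0, 0, 0, 0, 0], [1, -0.9, 0, 0, 0, 0, 0], [1, -1.05, 0, 0, 0, 0, 0], [1, -1.2, 0, 0, 0, 0, 0], [1, -1.35, 0, 0, 0, 0, 0], [1, -1.5, 0, 0, 0, 0, 0], [1, -1.7, 0, 0, 0, 0, 0], [1, -1.9, 0, 0, 0, 0, 0], [1, -2.1, 0, 0, 0, 0, 0]]]' --force 30

```text
clock: 12.5
position: [493.3, 97.6, 41.1]
orientation: [0.306, -3.125, -0.003]
force: [-2.8, 1.0, 1.5]
opening: 0.3
```

```bash
python3 -c "
from h import *
now()
for c in ('top','scene'): cv2.imwrite('pics/'+c+'6.png',vision.capture(c))
a=cv2.imread('pics/scene6.png')[130:330,270:470];b=cv2.imread('pics/top6.png')[170:330,90:250]
cv2.imwrite('pics/s6c.png',np.hstack([cv2.resize(a,(400,400)),cv2.resize(b,(400,400))]))
"
```

```text
t 12.5 p [493.3  97.6  41.1] phi 101.19 tilt [-0.002  0.002 -1.   ] F [-2.8  1.   1.5] op 0.3 q [ 0.06  0.47  1.9   0.    0.77 -1.71]
```

View pics/s6c.png

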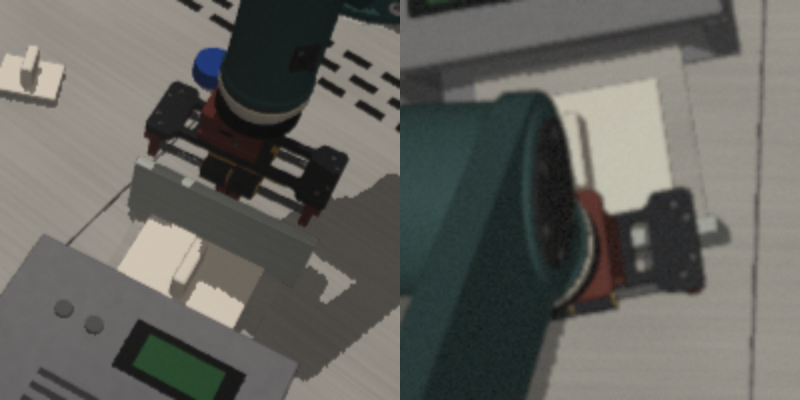

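Pushing at about 3 N, the drawer is sliding and the lid rides with it into the opening. Continuing.

>>> move_arm --increments '[[[1, -0.2, 0, 0, 0, 0, 0], [1, -0.45, 0, 0, 0, 0, 0], [1, -0.75, 0, 0, 0, 0, 0], [1, -1.05, 0, 0, 0, 0, 0], [1, -1.35, 0, 0, 0, 0, 0], [1, -1.65, 0, 0, 0, 0, 0], [1, -1.95, 0, 0, 0, 0, 0], [1, -2.25, 0, 0, 0, 0, 0], [1, -2.5, 0, 0, 0, 0, 0], [1, -2.7, 0, 0, 0, 0, 0]]]'

```text
clock: 13.6
position: [575.4, 113.4, 41.4]
orientation: [-0.306, 3.125, 0.002]
force: [-4.0, 0.6, -0.5]
opening: 0.6
```

```bash
python3 -c "
from h import *
now()
for c in ('top','scene'): cv2.imwrite('pics/'+c+'7.png',vision.capture(c))
a=cv2.imread('pics/scene7.png')[130:330,270:470];b=cv2.imread('pics/top7.png')[170:330,90:250]
cv2.imwrite('pics/s7c.png',np.hstack([cv2.resize(a,(400,400)),cv2.resize(b,(400,400))]))
"
```

```text
t 13.6 p [575.4 113.4  41.4] phi 101.2 tilt [ 0.001  0.001 -1.   ] F [-4.   0.6 -0.5] op 0.6 q [ 0.08  0.55  1.71  0.    0.87 -1.69]
```

View pics/s7c.png

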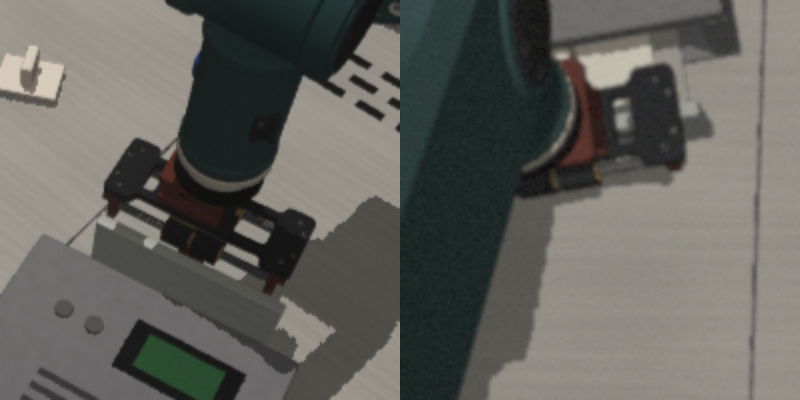

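Drawer almost in, the lid already under the roof, force still about 4 N. I'll raise the hand 10 mm for margin over the incubator roof and creep on.

>>> move_arm --increments '[[[1, -0.1, 0, -0.1, 0, 0, 0], [1, -0.2, 0, -0.2, 0, 0, 0], [1, -0.3, 0, -0.3, 0, 0, 0], [1, -0.4, 0, -0.3, 0, 0, 0], [1, -0.5, 0, -0.3, 0, 0, 0], [1, -0.6, 0, -0.3, 0, 0, 0], [1, -0.7, 0, -0.3, 0, 0, 0], [1, -0.8, 0, -0.3, 0, 0, 0], [1, -0.9, 0, -0.3, 0, 0, 0]]]'

```text
clock: 14.6
position: [603.4, 118.6, 50.9]
orientation: [-0.306, 3.123, 0.002]
force: [-3.4, -1.0, 1.3]
opening: 0.6
```

```bash
python3 -c "
from h import *
now()"
```

```text
t 14.6 p [603.4 118.6  50.9] phi 101.2 tilt [ 0.004  0.002 -1.   ] F [-3.4 -1.   1.3] op 0.6 q [ 0.08  0.57  1.64  0.    0.93 -1.69]
```

>>> move_arm --increments '[[[1, -0.08, 0, 0, 0, 0, 0], [1, -0.16, 0, 0, 0, 0, 0], [1, -0.24, 0, 0, 0, 0, 0], [1, -0.32, 0, 0, 0, 0, 0], [1, -0.4, 0, 0, 0, 0, 0]]]'

```text
clock: 15.1
position: [615.3, 121.0, 50.9]
orientation: [-0.306, 3.123, 0.002]
force: [-3.6, -0.4, 2.1]
opening: 0.5
```

>>> move_arm --increments '[[[1, -0.07, 0, 0, 0, 0, 0], [1, -0.13, 0, 0, 0, 0, 0], [1, -0.2, 0, 0, 0, 0, 0], [1, -0.26, 0, 0, 0, 0, 0]]]'

```text
clock: 15.5
position: [623.0, 122.6, 50.9]
orientation: [-0.306, 3.123, 0.002]
force: [-2.1, -0.4, 1.8]
opening: 0.3
```

```bash
python3 -c "
from h import *
now()
for c in ('top','scene'): cv2.imwrite('pics/'+c+'8.png',vision.capture(c))
a=cv2.imread('pics/scene8.png')[130:330,270:470];b=cv2.imread('pics/top8.png')[130:290,90:250]
cv2.imwrite('pics/s8c.png',np.hstack([cv2.resize(a,(400,400)),cv2.resize(b,(400,400))]))
"
```

```text
t 15.5 p [623.  122.6  50.9] phi 101.2 tilt [ 0.004  0.002 -1.   ] F [-2.1 -0.4  1.8] op 0.3 q [ 0.08  0.59  1.6   0.    0.95 -1.68]
```

View pics/s8c.png

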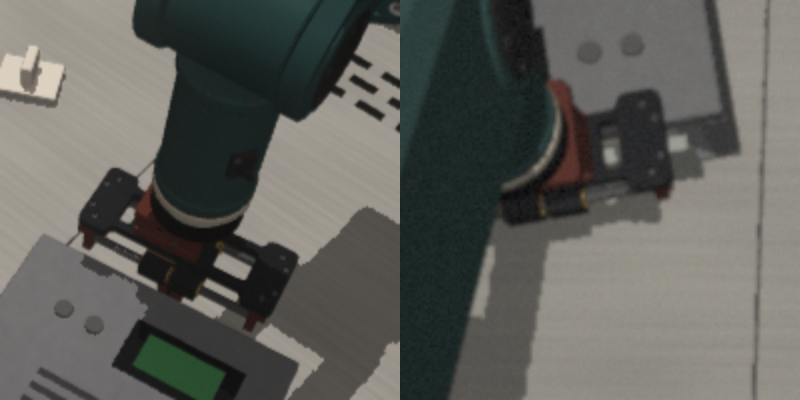

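The panel is almost at the incubator's front edge. I'll creep on until the force jumps at the stop.

>>> move_arm --increments '[[[1, -0.07, 0, 0, 0, 0, 0], [1, -0.13, 0, 0, 0, 0, 0], [1, -0.18, 0, 0, 0, 0, 0]]]'

```text
clock: 15.9
position: [625.8, 123.2, 50.7]
orientation: [0.307, -3.125, -0.001]
force: [-11.5, -3.4, 10.0]
opening: 0.3
```

```bash
python3 -c "
from h import *
now()"
```

```text
t 15.9 p [625.8 123.2  50.7] phi 101.21 tilt [-0.002  0.001 -1.   ] F [-11.5  -3.4  10. ] op 0.3 q [ 0.09  0.6   1.58  0.    0.96 -1.68]
```

>>> move_arm --increments '[[[1, -0.08, 0, 0, 0, 0, 0], [1, -0.08, 0, 0, 0, 0, 0]]]'

```text
clock: 16.1
position: [625.6, 123.2, 50.4]
orientation: [0.307, -3.12, -0.001]
force: [-7.7, -2.5, 6.6]
opening: 0.4
```

```bash
python3 -c "
from h import *
now()"
```

```text
t 16.1 p [625.6 123.2  50.4] phi 101.23 tilt [-0.006 -0.    -1.   ] F [-7.7 -2.5  6.6] op 0.4 q [ 0.09  0.6   1.58  0.    0.97 -1.68]
```

Position stopped while the target advanced: the hard stop. Backing off and looking.

>>> move_arm --increments '[[[1, 0.3, 0, 0, 0, 0, 0], [1, 1, 0, 0, 0, 0, 0], [1, 2.2, 0, 0, 0, 0, 0], [1, 3.5, 0, 0, 0, 0, 0], [1, 4.5, 0, -0.5, 0, 0, 0], [1, 5, 0, -2, 0, 0, 0], [1, 5, 3, -3.5, 0, 0, 0], [1, 5, 4.5, -5, 0, 0, 0], [1, 5, 6, -5, 0, 0, 0], [1, 5, 7.5, -5, 0, 0, 0]]]'

```text
clock: 17.1
position: [445.7, 272.8, 195.0]
orientation: [0.305, -3.126, -0.003]
force: [0.7, 0.2, 0.5]
opening: 0.6
```

Run:
```python
from h import *
now()
for c in ('top','scene'): cv2.imwrite('pics/'+c+'9.png',vision.capture(c))
a=cv2.imread('pics/scene9.png')[180:340,270:430];b=cv2.imread('pics/top9.png')[130:290,80:240]
cv2.imwrite('pics/s9c.png',np.hstack([cv2.resize(a,(400,400)),cv2.resize(b,(400,400))]))
```

```text
t 17.1 p [445.7 272.8 195. ] phi 101.16 tilt [-0.001  0.002 -1.   ] F [0.7 0.2 0.5] op 0.6 q [ 0.42  0.28  1.71  0.    1.15 -1.35]
```

View pics/s9c.png

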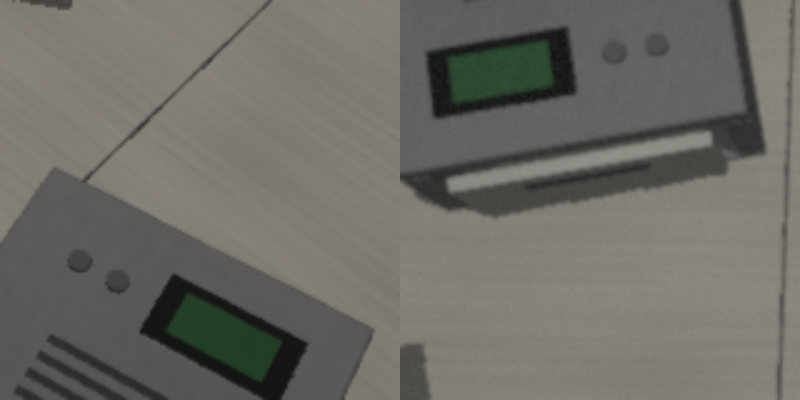

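View pics/top9.png

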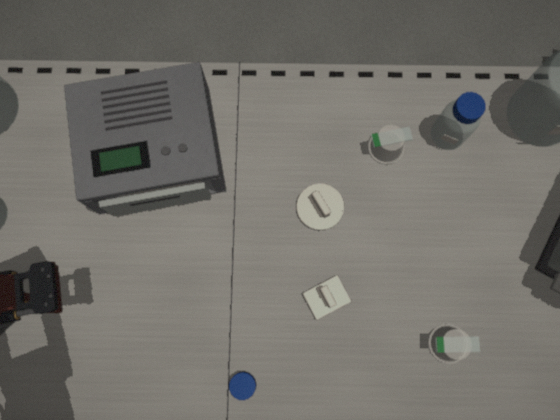

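Run:
```python
from h import *
a=np.radians(11.3);x=np.array([np.cos(a),np.sin(a),0]);o=np.array([475,93.4,0])
f=lambda u,v:((u-400+.5)/2.5-.5+80,(v+.5)/2.5-.5+130)
for n,z,P in (("inc front",115,[(405,175),(748,115)]),("panel inner",90,[(447,182),(712,133)]),("panel outer",90,[(450,193),(714,146)])):
    print(n,[((plane("top",f(*p),z)-o)@x).round(1) for p in P])
    # z115 edges of incubator rear
print(((np.array([625.7,123.2,0])-o)@x))
g=(0,0)
im=cv2.imread("pics/top9.png")
# incubator rear top corners approx from full image
for p in ((66,84),(200,65)): print("rear",(plane("top",p,115)-o)@x)
im=cv2.resize(im[160:220,75:230],None,fx=5,fy=5,interpolation=cv2.INTER_CUBIC);cv2.imwrite("pics/z.png",im)
```

```text
inc front [np.float64(175.2), np.float64(174.5)]
panel inner [np.float64(172.5), np.float64(173.8)]
panel outer [np.float64(164.2), np.float64(164.1)]
153.61782414140166
rear 394.84358772142343
rear 387.7695946122528
```

View pics/z.png

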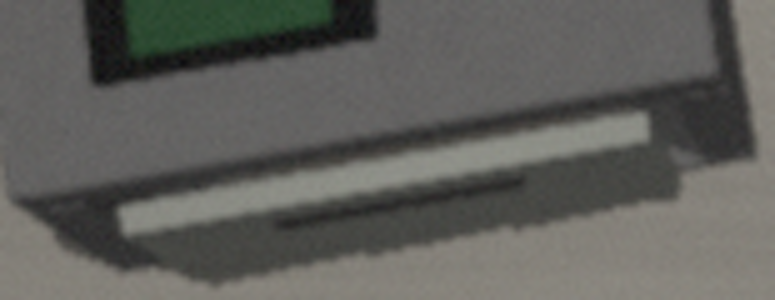

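```bash
python3 -c "
from h import *
now();print(env.sign_off())"
```

```text
t 17.2 p [445.1 276.7 194.7] phi 101.51 tilt [-0.001  0.005 -1.   ] F [ 0.1 -0.8 -0.7] op 0.4 q [ 0.42  0.28  1.71  0.01  1.15 -1.35]
the job is handed in; nothing more can be done
None
```

The large rectangular lid is on the chamber and the drawer is shut. I handed the job in at about 17 s, with the arm clear of everything.

- **Lid:** I gripped it by its bar and turned it to match the chamber. It touched the rim at the expected height (TCP z 50.6 mm, 4.6 N). After I let go, both camera views showed it flat and square.
- **Drawer:** I pushed the panel with shut fingers at about 3–4 N. It then stopped dead, with the force rising to about 12 N along the push, while the target kept advancing.
- **Final check:** In the top picture the panel's outer face had moved about 164 mm. Its inner face lay within about 2 mm of the incubator's front edge.

**Not confirmed:**
- The lid can't be seen once it is inside. I infer it is still in place from the steady low pushing force and from seeing it ride in flat.
- At the stop there was also an upward force of about 10 N on the tool. I put it down to friction on the panel, because the gripper body was about 15 mm above the roof.
- The networks' positions for `drawer_front` and `chamber_top` were too coarse, so I measured edges in the images instead.

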